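Dim the lamp unit to 3 and hold its sprung shutter open

ROBOT

A 7-joint arm with a two-finger parallel gripper is mounted at the origin on the work surface. World frame = base frame: x ahead of the robot, y to its left, z up, the work surface at z = 0. Lengths are in m, angles in degrees, forces in N, time in s.
With the tool pointing down it reaches from about 0.425 to 0.825 m from the base axis. Payload 3.6 kg.
Tool frame: the origin (TCP) lies on the centre line of the jaws, within the pads' length; the fingertips stand bot.tip_reach ahead of it and the grasp point (between the pads) lies 3 mm ahead of it (bot.tip_reach is the distance from the TCP to the fingertips, in m); z points along the fingers, y is the direction in which the jaws open and shut (so a half turn about z gives the same grasp; the last joint's range is limited). The gripper opens to 93 mm and grips with 3 to 60 N. Pads are 15 mm wide; open, the fingers measure 128 mm over their backs; the gripper's body (75 mm by 188 mm) begins 65 mm behind the grasp point.
Start: joints at [73.654, 35.231, -0.722, 81.555, 0.464, 63.22, -2.315], TCP at [0.166, -0.628, 0.241] pointing down, gripper open.
Joint ranges: [-178.69, 178.69], [-17.37, 117.87], [-77.05, 75.6], [15.02, 138.74], [-78.02, 258.01], [0.78, 113.62], [-162.83, 162.83]. Speed limits (degrees/s): [159.86, 159.86, 180, 180, 180, 180, 180].

INTERFACE

Orientations are given as a 3x3 rotation matrix whose columns are the frame's x, y, z axes.
In Python, from station import bot, capture, spot_in gives the robot as it stands.
- The arm moves only by the tool servo_tool, never from a script. Its argument "plan" is a list of rows, each an object with "fingers": the opening, from 0 (shut) to 1 (fully open); "delta_pos": the shift along the tool's x, y, z in mm, a list of three; "turn": the turn about the tool's z in rad. In form: [{"fingers": fingers, "delta_pos": [tx, ty, tz], "turn": turn}, ...]. A call has exactly 8 rows; each row is the pose to reach, as a shift and turn from the pose measured when the call began, along the tool's axes at that moment; what a row does not reach only later rows make up. A row lasts 1/10 s, in which the tool goes at most 50 mm and 8.59 degrees, less where a joint would pass 70% of its speed; a pose out of reach is approached as far as the arm can. A call with a gripper value outside its range is refused whole. The fingers move at their own pace and stop on an object; "squeeze" is the grip in N (left out, the last holds). Time passes only in rows, so rows that repeat a pose let the fingers close, or fill a call up. It gives the time, the measured TCP pose, the force and the opening at its end, in the units of the state.
- bot.state(): the state, without advancing time (a new reading comes with each control period).
- capture(name): name is "side" or "top"; returns a dict with "image" (420x560x3 uint8, red, green, blue), "depth" (420x560 float32, m along the optical axis (not along the pixel's ray), 0 where there is no reading), "camera_matrix" (3x3 intrinsics, pixels), "position" and "attitude" of the camera in the world. Camera axes: x right, y down, z forward; pixel columns grow to the right and rows downward; lengths in m; the calibration is good to about 2 mm. A picture is of the moment at which its call begins.
- bot.hand_in(): hands the job in, once; it reports no verdict.
Trained networks look in a picture, given as the dict that the camera call returned (one of the last four; its "shot" number tells which), for a name from the list of things; names that differ only in an ending like _2 or _b are one class to them, and where a whole thing is asked for, a point or a joint stands for the part that bears it (a point fixed in the world has none). Each returns a list of dicts, best first, with "confidence" (0 to 1); they miss things now and then, are a little off and sometimes report something else, mostly with a low value. They report only what shows in the picture. A call takes as long as a camera call.
- spot_in(query, picture): "point" ([row, column] in pixels, amid what is visible of it).
The state is a dict: "time": time; "joint_positions": joint angles; "qd": joint speeds; "tau": joint torques, N m; "ee_pos": TCP position; "tool_rot": TCP orientation; "force": force on the tool from outside, world axes, zero at the start; "wrist_torque": the same for the moment, N m; "opening": finger opening in m.
Only numpy, scipy, OpenCV 4.12 (cv2) and the standard library are available. Lean on these libraries where they do the work, as an engineer would, in place of code of your own. Each camera call takes 0.05 s, during which the arm holds its last target.

TASK

On the microscope's lamp unit, turn the light-level sleeve to click in at 3 while the shutter is still shut, so that no light gets out at a wrong level. Then pull the sprung shutter slide out by its orange knob until the white line on it is level with the housing's face, and finish while still holding it there, for the exposure: if you let go it springs shut. Leave the objective, the oil bottle and the slide case where they are.

Things in the scene. Friction and masses are not known exactly. Their poses are not given: they have to be found in the camera images.
- lamp_unit: Lamp unit, fixed on the bench: black breadboard 300 (x) x 460 (y) x 12 mm. In its frame (mm; origin: centre of its underside, z up, shutter pulled to -x): white lamphouse y 120 to 225, x +-50, top z 136; black attenuator box y 17 to 93, x +-45, top z 115; black shutter box y -77 to -43, x +-45, top z 120; then a grey light guide, x -10 to 110, y -105 to -200, z to 90.
- dial_plate (a point): Centre of the black dial plate's top (84 mm across, 118 mm above the bench), axes as the lamp unit. White digits 1 to 8 stand round it, 30 degrees apart, growing clockwise seen from above: 1 lies 105 degrees anticlockwise of the unit's +x, 3 lies 45 degrees anticlockwise, 8 lies 105 degrees clockwise.
- sleeve: Light-level sleeve: knurled aluminium cylinder with a black top, 40 mm across, 32 mm tall, upright in the middle of the dial plate and free all round, so it can be taken from above at any yaw. Origin: on its axis at the plate's top. Its x axis points along the red pointer line on it.
- sleeve_grip (a point): Point on the sleeve's axis to take it at: 22 mm above the dial plate, 10 mm below the sleeve's top. Axes as the sleeve.
- attenuator (a joint): Angle of the light-level sleeve, rad: 0 with its red pointer at 1, growing clockwise seen from above by 0.5236 (30 degrees) a number: 3 is 1.047, 8 is 3.665; stops at 1 and 8. A spring ball detent of about 0.06 N m pulls it to the nearest number and holds it there when released. It starts somewhere from 5 to 8.
- shutter (a joint): How far the shutter slide is out, m: 0 shut (its start), 0.024 with the white line level with the housing's face (shutter open), 0.040 at the end stop, where the slide's solid end blocks the light again. It moves straight along the unit's -x; a spring pulls it in with about 4.4 N when shut, 8.5 N at the line, and shuts it when released.
- shutter_knob: Orange pull knob on the slide, axis level along the unit's x, 78 mm above the bench (66 above the board). In its frame (-x outward, origin at the housing's face when shut): ridged barrel 22 mm across from x -17 to -45 mm, end flange 29 mm across to x -50. The flat dark slide (16 mm wide, 8 thick) joins it to the housing. 50 mm free on both sides.
- knob_grip (a point): Middle of the orange knob's barrel, the place to take it from above, fingers closing along the unit's y. It lies 31 mm out from the housing's face when shut, 55 mm at the white line.
- white_line (a point): Middle of the white line (4 mm wide) on the top of the slide; hidden in the housing until the slide is pulled out. The slide is red further in than the line: red showing means too far out.
- shutter_face (a point): Point on the -x face of the shutter box where the slide comes out, on the slide's axis, 78 mm above the bench; axes as the lamp unit. The white line belongs in the plane of this face.
- objective: Bystander: steel microscope objective, 28 mm across, 48 mm tall, standing on the breadboard. Origin: centre of its underside.
- oil_bottle: Bystander: small amber oil bottle with a black cap, 28 mm across, 62 mm tall, standing on the breadboard. Origin: centre of its underside.
- slide_case: Bystander: flat blue plastic case for glass slides, 86 x 34 x 18 mm, lying on the +x side of the breadboard. Origin: centre of its underside; x runs along its length.

How it is judged (in metres and radians):
On the way, in this order (a step that is already met when the one before it is completed fails the run):
1. the light-level sleeve stands at 3 and the shutter is still shut (value of joint attenuator between 0.917198 and 1.1772 rad and value of joint shutter below 0.006 m), for 0.3 s.
2. the shutter slide is held by its knob at the white line (value of joint shutter between 0.021 and 0.028 m and contact force between the fingers and shutter_knob above 2 N), for 0.5 s.
At the end, for the whole second after the job is handed in: The program finishes holding: the fingers press on the orange knob (over 2 N) and keep the slide still with the white line within about 3 mm of the housing's face (0.021 to 0.028 m out), and the released sleeve is clicked in at 3 (within 0.13 rad) (all of step 2 and value of joint attenuator between 0.917198 and 1.1772 rad and velocity of joint shutter between -0.01 and 0.01 m/s and contact force between the fingers and sleeve below 0.5 N); the arm keeps its last pose, push and grip.
It fails at once if the shutter is drawn more than 8 mm while the sleeve is not at 3 (light out at a wrong level) (value of joint shutter above 0.008 m and (value of joint attenuator below 0.847198 rad or value of joint attenuator above 1.2472 rad)).
It fails at once if the objective, the oil bottle or the slide case is shifted by more than 20 mm or knocked over (distance of any of objective, oil_bottle, slide_case from where it was at the start of the episode above 0.02 m or angle between any of objective, oil_bottle's own z axis and vertical above 0.5 rad).
It also fails if it takes over 58 s, if anything falls off the work surface, if the arm or the gripper's body presses on something with over 40 N, if the wrist force passes 120 N, or if a joint passes its speed limit or range.

## Working session

There is one attempt and no reset: what is moved stays moved. The work goes in short steps, Python scripts to look and compute and a tool call to move; the robot and the scene stay as the last step left them, time stands still between calls to the robot, and variables do not carry over. Pictures are saved under pics/ and viewed, and the job is handed in when it is done.

Besides the shell and the picture viewer there is one more tool, called after ">>>" as name(argument=value, ...), one argument or row to a line, values as JSON. servo_tool: Moves the arm, as the interface text tells. Its arguments: {"type":"object","properties":{"plan":{"type":"array"},"squeeze":{"type":"number"}},"required":["plan"]}

```bash
mkdir -p pics
cat > h.py <<'E'
import numpy as np, cv2
from station import bot, capture, spot_in
def w(p,r,c,z=None):
    K=np.array(p["camera_matrix"]);R=np.array(p["attitude"]);t=np.array(p["position"])
    ray=R@np.linalg.solve(K,[c,r,1.0])
    if z is not None: return t+ray*(z-t[2])/ray[2]
    r,c=int(round(r)),int(round(c)); d=p["depth"][max(0,r-1):r+2,max(0,c-1):c+2]; d=d[d>0]
    return t+ray*np.median(d) if d.size else None
def save(p,n): cv2.imwrite("pics/"+n,cv2.cvtColor(p["image"],cv2.COLOR_RGB2BGR))
E
python3 - <<'E'
from h import *
np.set_printoptions(precision=4,suppress=True)
print(bot.state(),bot.tip_reach)
for n in("top","side"):
    p=capture(n);save(p,n+"0.png");print(n,p["position"],p["attitude"],p["camera_matrix"])
    for q in "lamp_unit sleeve shutter_knob objective oil_bottle slide_case dial_plate shutter_face".split():
        for d in spot_in(q,p)[:2]: print(q,d["point"],round(d["confidence"],2),w(p,*d["point"]))
E
```

```text
{'time': 0.0, 'joint_positions': array([73.6526, 35.2892, -0.7202, 81.6401,  0.4659, 63.2205, -2.316 ]), 'qd': array([ 0.0423,  0.0701, -0.0171,  0.0626, -0.0237,  0.0624,  0.082 ]), 'tau': array([ -0.0003, -45.8937,   0.2094, -16.575 ,  -0.0609,   0.0206,
         0.0002]), 'ee_pos': array([ 0.1661, -0.6276,  0.2395]), 'tool_rot': array([[ 0.9667,  0.256 , -0.0007],
       [ 0.256 , -0.9667,  0.0025],
       [-0.0001, -0.0026, -1.    ]]), 'force': array([-0.6645, -0.0489, -0.2948]), 'wrist_torque': array([-0.0248, -0.0357, -0.0197]), 'opening': 0.09267367551415051} 0.022
top [ 0.5378 -0.0093  0.7726] [[ 0.0219 -0.9925  0.1206]
 [-0.9991 -0.0174  0.0388]
 [-0.0364 -0.1213 -0.9919]] [[379.8391   0.     278.2629]
 [  0.     379.8391 210.9988]
 [  0.       0.       1.    ]]
lamp_unit [221.2, 282.7] 0.67 [0.6022 0.009  0.0921]
sleeve [212.4, 245.1] 0.77 [0.6104 0.0702 0.1483]
shutter_knob [252.7, 317.8] 0.6 [ 0.5472 -0.0548  0.0873]
objective [284.0, 186.5] 0.55 [0.4839 0.1883 0.0543]
oil_bottle [268.5, 384.4] 0.62 [ 0.5215 -0.1774  0.0664]
slide_case [164.3, 252.3] 0.79 [0.722  0.0742 0
[... 157 characters left out ...]
.0117 0.093 ]
side [0.2719 0.3873 0.6779] [[-0.7728 -0.4566  0.4408]
 [-0.6345  0.5722 -0.5195]
 [-0.015  -0.6812 -0.732 ]] [[415.4344   0.     281.2683]
 [  0.     415.4344 213.0581]
 [  0.       0.       1.    ]]
lamp_unit [276.3, 266.5] 0.75 [0.5666 0.0844 0.0606]
sleeve [232.6, 252.1] 0.72 [0.6    0.0768 0.1492]
sleeve [230.9, 319.0] 0.21 [ 0.5445 -0.042   0.0854]
shutter_knob [232.1, 320.1] 0.86 [ 0.5418 -0.0418  0.0841]
objective [360.1, 263.5] 0.88 [0.4751 0.1986 0.0448]
slide_case [238.9, 203.4] 0.84 [0.7403 0.0805 0.0293]
dial_plate [277.5, 264.6] 0.92 [0.568  0.0879 0.0596]
dial_plate [233.9, 249.2] 0.56 [0.6022 0.0817 0.1487]
shutter_face [277.0, 259.1] 0.57 [0.5662 0.1031 0.0803]
```

View pics/top0.png

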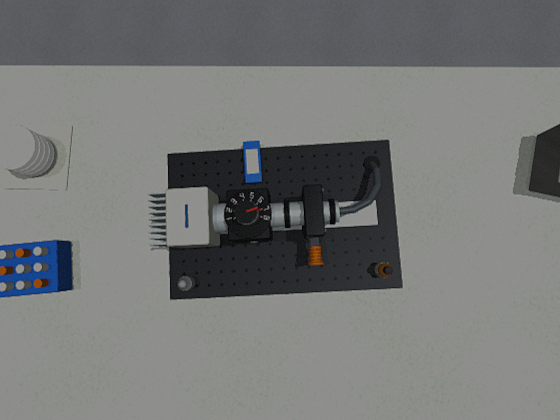

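View pics/side0.png

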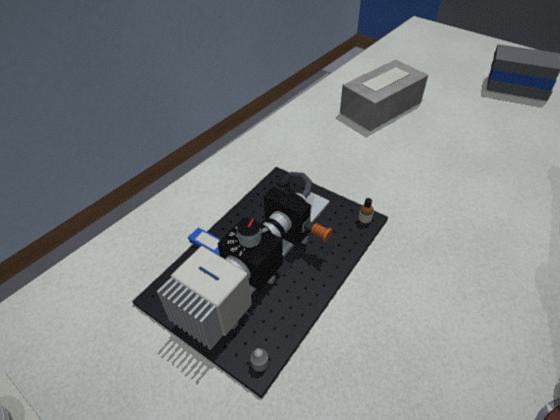

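Run:
```python
import cv2
a=cv2.imread("pics/top0.png")[165:285,190:350]; cv2.imwrite("pics/topz.png",cv2.resize(a,None,fx=5,fy=5,interpolation=cv2.INTER_CUBIC))
```

```text
(no output)
```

View pics/topz.png

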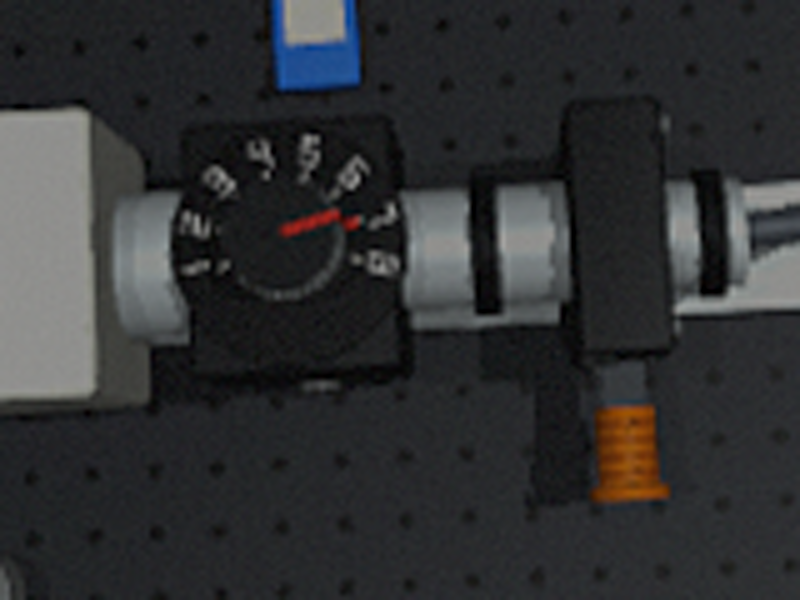

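The top view shows the unit's y along world y with the lamphouse on the left. The pointer is at 7 (about pixel (258,209)) and the orange knob is at about (316,256). Next I work out the unit's pose.

Run:
```python
from h import *
np.set_printoptions(precision=4,suppress=True)
for n in("top","side"):
    p=capture(n)
    # board mask via height
    K=np.array(p["camera_matrix"]);R=np.array(p["attitude"]);t=np.array(p["position"])
    H,W=p["depth"].shape; v,u=np.mgrid[:H,:W]
    pts=(np.stack([u,v,np.ones_like(u)],-1)@np.linalg.inv(K).T*p["depth"][...,None])@R.T+t
    im=p["image"].astype(int)
    reg=(abs(pts[...,0]-.6)<.25)&(abs(pts[...,1]-.02)<.32)&(p["depth"]>0)
    m=reg&(pts[...,2]<.025)&(pts[...,2]>-.01)&(im.max(-1)<85)
    m=cv2.morphologyEx(m.astype(np.uint8),cv2.MORPH_CLOSE,np.ones((5,5)))
    cs,_=cv2.findContours(m,cv2.RETR_EXTERNAL,cv2.CHAIN_APPROX_NONE); c=max(cs,key=cv2.contourArea)
    hull=cv2.convexHull(c)[:,0]
    q=np.array([w(p,b,a,.012)[:2] for a,b in hull],np.float32)
    r=cv2.minAreaRect(q); print(n,"board",r, np.array(cv2.boxPoints(r)))
    # sleeve top
    def stat(m,name): 
        print(n,name,m.sum(),pts[m].mean(0) if m.sum() else '', pts[m].min(0), pts[m].max(0))
    near=reg&(np.hypot(pts[...,0]-.61,pts[...,1]-.07)<.05)
    mt=near&(pts[...,2]>.145)&(pts[...,2]<.157); stat(mt,"slvtop")
    (cx,cy),rad=cv2.minEnclosingCircle(pts[mt][:,:2].astype(np.float32)); print(cx,cy,rad)
    red=near&(im[...,0]>1.8*im[...,1])&(im[...,0]>90); P=pts[red&(pts[...,2]>.14)]
    vx=cv2.fitLine(P[:,:2].astype(np.float32),cv2.DIST_L2,0,.01,.01).ravel();print("red",vx,np.degrees(np.arctan2(vx[1],vx[0])),P.mean(0))
    org=reg&(im[...,0]>1.7*im[...,2])&(im[...,0]>110)&(im[...,1]>40)&(im[...,1]<.75*im[...,0])&(np.hypot(pts[...,0]-.54,pts[...,1]+.05)<.05)&(pts[...,2]>.05); stat(org,"knob")
    sh=reg&(pts[...,2]>.114)&(pts[...,2]<.13)&(abs(pts[...,1]+.055)<.05); stat(sh,"shutterbox top")
```

```text
top board ((0.6157792806625366, 0.025063619017601013), (0.2990249991416931, 0.47750750184059143), 4.3396806716918945) [[ 0.4486  0.2518]
 [ 0.4848 -0.2243]
 [ 0.7829 -0.2017]
 [ 0.7468  0.2744]]
top slvtop 427 [0.6131 0.0697 0.1488] [0.5942 0.0504 0.1459] [0.6314 0.089  0.1517]
0.6133227348327637 0.06939289718866348 0.019846726208925247
red [ 0.3292 -0.9443  0.6159  0.0595] -70.78234 [0.6159 0.0595 0.1494]
top knob 147 [ 0.5427 -0.0512  0.0874] [ 0.527  -0.0625  0.0814] [ 0.5592 -0.0427  0.0937]
top shutterbox top 1008 [ 0.6212 -0.0447  0.1185] [ 0.5766 -0.0632  0.1143] [ 0.6662 -0.0259  0.1224]
side board ((0.6215687394142151, 0.02027924358844757), (0.31199151277542114, 0.46004319190979004), 4.512242317199707) [[ 0.448   0.2373]
 [ 0.4842 -0.2213]
 [ 0.7952 -0.1968]
 [ 0.759   0.2619]]
side slvtop 342 [0.6124 0.073  0.1485] [0.5933 0.0522 0.1452] [0.633  0.0919 0.153 ]
0.6133250594139099 0.0719425231218338 0.02053780108690262
red [ 0.379  -0.9254  0.6176  0.0622] -67.72711 [0.6176 0.0622 0.1493]
side knob 131 [ 0.5435 -0.0456  0.0864] [ 0.5275 -0.0573  0.0806] [ 0.5642 -0.0367  0.0917]
side shutterbox top 645 [ 0.619  -0.0401  0.1182] [ 0.5766 -0.0614  0.114 ] [ 0.6664 -0.0213  0.1227]
```

```bash
cat >> h.py <<'E'
def go(x,y,z,th=None):
    s=bot.state();R=np.array(s["tool_rot"]);d=R.T@(np.array([x,y,z])-s["ee_pos"])*1000
    cur=np.degrees(np.arctan2(R[1,0],R[0,0]))
    print("t",round(s["time"],2),"pos",np.round(s["ee_pos"],4),"th",round(cur,2),"open",round(s["opening"],4),"F",np.round(s["force"],2),"j",np.round(s["joint_positions"],1))
    print("R33",np.round(R[:,2],4),"delta",np.round(d,1),"turn",None if th is None else round(-np.radians((th-cur+180)%360-180),4))
E
python3 -c "
from h import *
go(.613,.0705,.24,30)"
```

```text
t 1.0 pos [ 0.1664 -0.6283  0.2406] th 14.83 open 0.0932 F [-0.96 -0.56  0.27] j [73.7 35.2 -0.7 81.6  0.5 63.2 -2.3]
R33 [ 0.e+00  1.e-04 -1.e+00] delta [ 610.6 -561.2    0.7] turn -0.2648
```

>>> servo_tool(
  plan=[
    {"fingers": 0.65, "delta_pos": [25, -23, 0], "turn": 0},
    {"fingers": 0.65, "delta_pos": [55, -51, 0], "turn": -0.02},
    {"fingers": 0.65, "delta_pos": [85, -78, 0], "turn": -0.05},
    {"fingers": 0.65, "delta_pos": [115, -106, 0], "turn": -0.08},
    {"fingers": 0.65, "delta_pos": [145, -133, 0], "turn": -0.1},
    {"fingers": 0.65, "delta_pos": [175, -161, 0], "turn": -0.12},
    {"fingers": 0.65, "delta_pos": [205, -188, 0], "turn": -0.13},
    {"fingers": 0.65, "delta_pos": [235, -216, 0], "turn": -0.13},
  ],
)

```text
time: 1.8
ee_pos: [0.3391, -0.3581, 0.241]
tool_rot: [[0.925, 0.379, 0.001], [0.379, -0.925, -0.001], [0.0, 0.001, -1.0]]
force: [-0.0, -0.5, -0.2]
opening: 0.0604
```

```bash
python3 -c "
from h import *
go(.613,.0705,.24,30)"
```

```text
t 1.8 pos [ 0.3391 -0.3581  0.241 ] th 22.27 open 0.0604 F [-0.02 -0.49 -0.21] j [ 47.7  21.4  -5.1 106.8   2.4  51.8 -26.2]
R33 [ 8.e-04 -6.e-04 -1.e+00] delta [ 415.9 -292.8    0.9] turn -0.1348
```

>>> servo_tool(
  plan=[
    {"fingers": 0.65, "delta_pos": [34, -24, 0], "turn": 0},
    {"fingers": 0.65, "delta_pos": [68, -48, 0], "turn": -0.03},
    {"fingers": 0.65, "delta_pos": [102, -72, 0], "turn": -0.06},
    {"fingers": 0.65, "delta_pos": [136, -96, 0], "turn": -0.09},
    {"fingers": 0.65, "delta_pos": [170, -120, 0], "turn": -0.12},
    {"fingers": 0.65, "delta_pos": [204, -144, 0], "turn": -0.13},
    {"fingers": 0.65, "delta_pos": [238, -168, 0], "turn": -0.13},
    {"fingers": 0.65, "delta_pos": [272, -192, 0], "turn": -0.13},
  ],
)

```text
time: 2.6
ee_pos: [0.5189, -0.076, 0.2413]
tool_rot: [[0.869, 0.496, 0.002], [0.496, -0.869, -0.001], [0.001, 0.002, -1.0]]
force: [0.7, -1.1, 0.3]
opening: 0.0602
```

```bash
python3 -c "
from h import *
go(.613,.0705,.24,30)"
```

```text
t 2.6 pos [ 0.5189 -0.076   0.2413] th 29.7 open 0.0602 F [ 0.67 -1.08  0.34] j [ 13.6  24.3 -11.1 102.1   5.7  54.  -60.2]
R33 [ 0.0015 -0.001  -1.    ] delta [154.4 -80.6   1.3] turn -0.0052
```

>>> servo_tool(
  plan=[
    {"fingers": 0.65, "delta_pos": [30, -16, 0], "turn": 0},
    {"fingers": 0.65, "delta_pos": [60, -32, 0], "turn": 0},
    {"fingers": 0.65, "delta_pos": [90, -48, 0], "turn": 0},
    {"fingers": 0.65, "delta_pos": [120, -64, 0], "turn": 0},
    {"fingers": 0.65, "delta_pos": [140, -73, 0], "turn": 0},
    {"fingers": 0.65, "delta_pos": [150, -78, 0], "turn": 0},
    {"fingers": 0.65, "delta_pos": [154.4, -80.6, 10], "turn": 0},
    {"fingers": 0.65, "delta_pos": [154.4, -80.6, 20], "turn": 0},
  ],
)

```text
time: 3.4
ee_pos: [0.6128, 0.07, 0.2205]
tool_rot: [[0.869, 0.495, 0.001], [0.495, -0.869, -0.002], [0.0, 0.002, -1.0]]
force: [-0.0, -0.6, -0.2]
opening: 0.0604
```

```bash
python3 -c "
from h import *
go(.613,.0705,.143,30)
p=capture('side');save(p,'side1.png')"
```

```text
t 3.4 pos [0.6128 0.07   0.2205] th 29.69 open 0.0604 F [-0.03 -0.58 -0.22] j [ -1.9  33.6 -11.1  88.8   7.3  58.2 -75.4]
R33 [ 0.0012 -0.0015 -1.    ] delta [ 0.3 -0.5 77.5] turn -0.0055
```

View pics/side1.png

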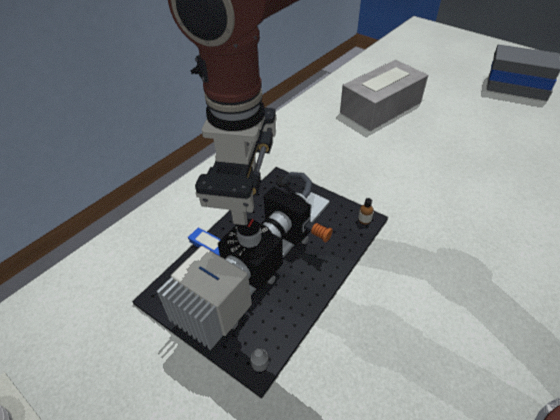

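The open jaws straddle the sleeve, which is at about pixel (248,232). I descend and close.

>>> servo_tool(
  plan=[
    {"fingers": 0.65, "delta_pos": [0.3, -0.5, 12], "turn": 0},
    {"fingers": 0.65, "delta_pos": [0.3, -0.5, 27], "turn": 0},
    {"fingers": 0.65, "delta_pos": [0.3, -0.5, 42], "turn": 0},
    {"fingers": 0.65, "delta_pos": [0.3, -0.5, 56], "turn": 0},
    {"fingers": 0.65, "delta_pos": [0.3, -0.5, 67], "turn": 0},
    {"fingers": 0.65, "delta_pos": [0.3, -0.5, 73], "turn": 0},
    {"fingers": 0.65, "delta_pos": [0.3, -0.5, 76], "turn": 0},
    {"fingers": 0.65, "delta_pos": [0.3, -0.5, 76], "turn": 0},
  ],
)

```text
time: 4.25
ee_pos: [0.611, 0.0691, 0.1421]
tool_rot: [[0.869, 0.494, -0.004], [0.494, -0.869, -0.003], [-0.005, 0.001, -1.0]]
force: [-0.5, 0.9, -0.5]
opening: 0.0609
```

>>> servo_tool(
  plan=[
    {"fingers": 0.55, "delta_pos": [0, 0, 0], "turn": 0},
    {"fingers": 0.5, "delta_pos": [0, 0, 0], "turn": 0},
    {"fingers": 0.45, "delta_pos": [0, 0, 0], "turn": 0},
    {"fingers": 0.4, "delta_pos": [0, 0, 0], "turn": 0},
    {"fingers": 0.35, "delta_pos": [0, 0, 0], "turn": 0},
    {"fingers": 0.3, "delta_pos": [0, 0, 0], "turn": 0},
    {"fingers": 0.3, "delta_pos": [0, 0, 0], "turn": 0},
    {"fingers": 0.3, "delta_pos": [0, 0, 0], "turn": 0},
  ],
  squeeze=30,
)

```text
time: 5.05
ee_pos: [0.6111, 0.0693, 0.1423]
tool_rot: [[0.869, 0.494, -0.003], [0.494, -0.869, -0.003], [-0.004, 0.001, -1.0]]
force: [-1.2, 0.7, 2.4]
opening: 0.0387
```

```bash
python3 -c "
from h import *
go(.613,.0705,.143,150)"
```

```text
t 5.05 pos [0.6111 0.0693 0.1423] th 29.63 open 0.0387 F [-1.2   0.65  2.43] j [ -2.4  38.5 -10.3  93.8   8.7  48.8 -76.6]
R33 [-0.0034 -0.0027 -1.    ] delta [ 2.3 -0.1 -0.7] turn -2.1009
```

>>> servo_tool(
  plan=[
    {"fingers": 0.3, "delta_pos": [1.5, 0, -0.5], "turn": -0.06},
    {"fingers": 0.3, "delta_pos": [1.5, 0, -0.5], "turn": -0.2},
    {"fingers": 0.3, "delta_pos": [1.5, 0, -0.5], "turn": -0.34},
    {"fingers": 0.3, "delta_pos": [1.5, 0, -0.5], "turn": -0.48},
    {"fingers": 0.3, "delta_pos": [1.5, 0, -0.5], "turn": -0.62},
    {"fingers": 0.3, "delta_pos": [1.5, 0, -0.5], "turn": -0.76},
    {"fingers": 0.3, "delta_pos": [1.5, 0, -0.5], "turn": -0.9},
    {"fingers": 0.3, "delta_pos": [1.5, 0, -0.5], "turn": -1.04},
  ],
)

```text
time: 5.85
ee_pos: [0.6127, 0.0684, 0.1424]
tool_rot: [[0.009, 1.0, -0.003], [1.0, -0.009, -0.005], [-0.005, -0.003, -1.0]]
force: [0.3, -1.3, -0.9]
opening: 0.0385
```

```bash
python3 -c "
from h import *
go(.613,.0705,.143,149.6)
p=capture('top');save(p,'top2.png')"
```

```text
t 5.85 pos [0.6127 0.0684 0.1424] th 89.48 open 0.0385 F [ 0.31 -1.29 -0.92] j [  7.3  40.6 -26.9  93.2  22.3  51.8 -28.6]
R33 [-0.003  -0.0047 -1.    ] delta [ 2.1  0.3 -0.6] turn -1.0492
```

View pics/top2.png

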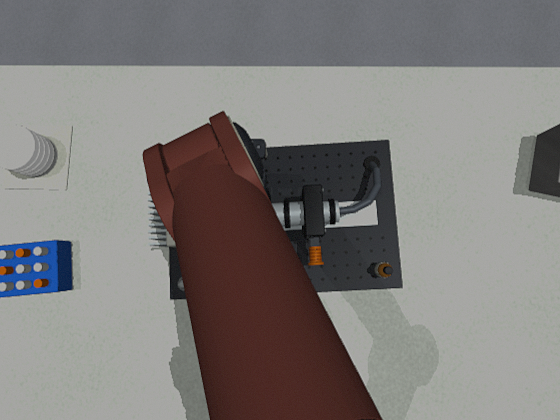

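The arm hides the dial from the top camera, so I finish the turn and check afterwards.

>>> servo_tool(
  plan=[
    {"fingers": 0.3, "delta_pos": [1.5, 0, -0.5], "turn": -0.12},
    {"fingers": 0.3, "delta_pos": [1.5, 0, -0.5], "turn": -0.26},
    {"fingers": 0.3, "delta_pos": [1.5, 0, -0.5], "turn": -0.4},
    {"fingers": 0.3, "delta_pos": [1.5, 0, -0.5], "turn": -0.54},
    {"fingers": 0.3, "delta_pos": [1.5, 0, -0.5], "turn": -0.68},
    {"fingers": 0.3, "delta_pos": [1.5, 0, -0.5], "turn": -0.82},
    {"fingers": 0.3, "delta_pos": [1.5, 0, -0.5], "turn": -0.95},
    {"fingers": 0.3, "delta_pos": [1.5, 0, -0.5], "turn": -1.06},
  ],
)

```text
time: 6.7
ee_pos: [0.6144, 0.0693, 0.1424]
tool_rot: [[-0.87, 0.493, -0.0], [0.493, 0.87, -0.003], [-0.002, -0.003, -1.0]]
force: [2.8, -0.3, -3.0]
opening: 0.0386
```

```bash
python3 -c "
from h import *
go(.613,.0705,.143,149.6)
p=capture('side');save(p,'side2.png')
cv2.imwrite('pics/side2z.png',cv2.resize(cv2.cvtColor(p['image'],cv2.COLOR_RGB2BGR)[180:300,180:340],None,fx=5,fy=5,interpolation=cv2.INTER_CUBIC))"
```

```text
t 6.7 pos [0.6144 0.0693 0.1424] th 150.47 open 0.0386 F [ 2.85 -0.28 -2.99] j [ 15.8  44.7 -43.1  92.7  35.2  57.   21.5]
R33 [-1.0e-04 -3.5e-03 -1.0e+00] delta [ 1.8  0.3 -0.6] turn 0.0152
```

View pics/side2z.png

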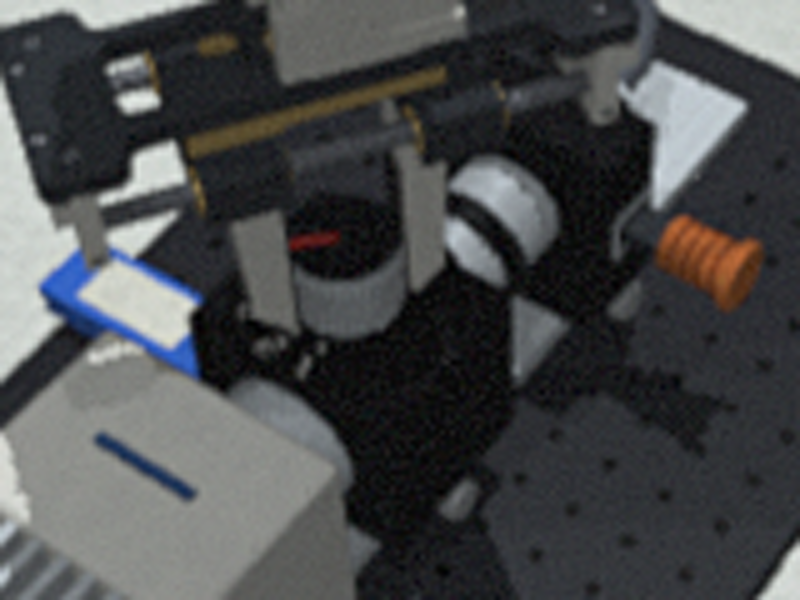

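The pointer at (243,228) has turned with the sleeve and the shutter is still shut. I release and lift.

>>> servo_tool(
  plan=[
    {"fingers": 0.5, "delta_pos": [0, 0, 0], "turn": 0},
    {"fingers": 0.6, "delta_pos": [0, 0, 0], "turn": 0},
    {"fingers": 0.65, "delta_pos": [0, 0, 0], "turn": 0},
    {"fingers": 0.65, "delta_pos": [0, 0, 0], "turn": 0},
    {"fingers": 0.65, "delta_pos": [0, 0, -20], "turn": 0},
    {"fingers": 0.65, "delta_pos": [0, 0, -45], "turn": 0},
    {"fingers": 0.65, "delta_pos": [0, 0, -70], "turn": 0},
    {"fingers": 0.65, "delta_pos": [0, 0, -90], "turn": 0},
  ],
)

```text
time: 7.55
ee_pos: [0.6144, 0.0701, 0.234]
tool_rot: [[-0.871, 0.491, 0.001], [0.491, 0.871, -0.003], [-0.002, -0.002, -1.0]]
force: [-0.5, -0.5, 1.0]
opening: 0.0605
```

```bash
cat > red.py <<'E'
from h import *
p=capture('side');save(p,'side3.png')
cv2.imwrite('pics/side3z.png',cv2.resize(cv2.cvtColor(p['image'],cv2.COLOR_RGB2BGR)[180:300,180:340],None,fx=5,fy=5,interpolation=cv2.INTER_CUBIC))
im=p["image"].astype(int); m=(im[...,0]>1.8*im[...,1])&(im[...,0]>80)&(im[...,1]<70); m[:200]=0;m[260:]=0;m[:,:215]=0;m[:,290:]=0
P=np.array([w(p,r,c,.150)[:2] for r,c in np.argwhere(m)],np.float32); print(len(P))
m2=np.hypot(*(P-[.613,.0705]).T)<.03;P=P[m2]
v=cv2.fitLine(P,cv2.DIST_L2,0,.01,.01).ravel(); a=v[:2]*np.sign(v[:2]@(v[2:]-[.613,.0705])); print(len(P),"pointer dir",np.degrees(np.arctan2(a[1],a[0])),"want 49.4",v[2:])
go(.545,-.0503,.22,184.4)
E
python3 red.py
```

```text
23
17 pointer dir 49.52078629664185 want 49.4 [0.62203556 0.08219069]
t 7.6 pos [0.616  0.071  0.2374] th 150.55 open 0.0606 F [0.69 0.23 1.75] j [ 17.4  39.2 -46.7  86.6  30.2  67.   25.9]
R33 [ 0.0065 -0.0012 -1.    ] delta [   2.3 -140.5   17.1] turn -0.5908
```

View pics/side3z.png

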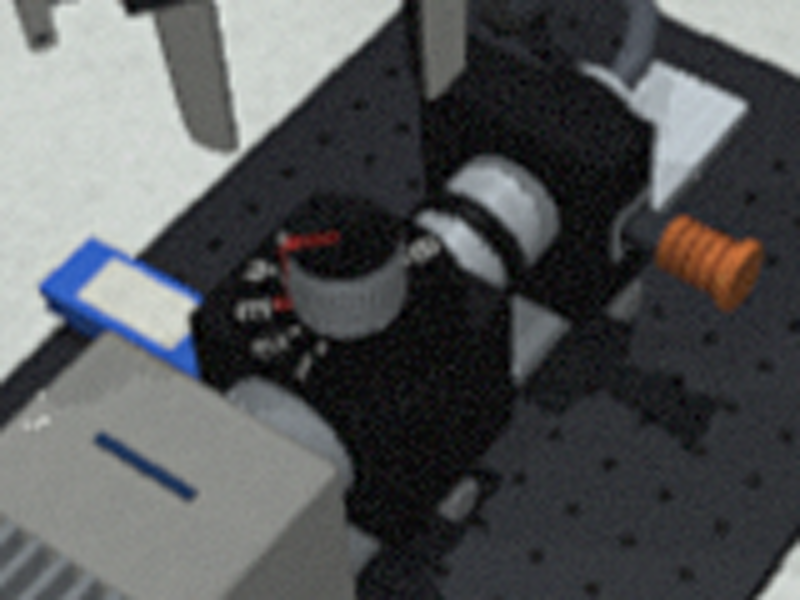

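The pointer sits at 3 (measured 49.5° against 49.4° wanted) and the shutter is shut. Now I move to the knob.

>>> servo_tool(
  plan=[
    {"fingers": 0.65, "delta_pos": [0, -12, 0], "turn": -0.06},
    {"fingers": 0.65, "delta_pos": [0, -32, 0], "turn": -0.14},
    {"fingers": 0.65, "delta_pos": [1, -54, 0], "turn": -0.23},
    {"fingers": 0.65, "delta_pos": [1, -78, 2], "turn": -0.33},
    {"fingers": 0.65, "delta_pos": [2, -102, 6], "turn": -0.43},
    {"fingers": 0.65, "delta_pos": [2, -122, 10], "turn": -0.52},
    {"fingers": 0.65, "delta_pos": [2, -135, 14], "turn": -0.57},
    {"fingers": 0.65, "delta_pos": [2.3, -140.5, 17], "turn": -0.59},
  ],
)

```text
time: 8.4
ee_pos: [0.544, -0.052, 0.2191]
tool_rot: [[-0.997, -0.074, 0.005], [-0.074, 0.997, -0.002], [-0.004, -0.002, -1.0]]
force: [-0.4, 0.2, -0.9]
opening: 0.0605
```

```bash
python3 -c "
from h import *
for n in ('side','top'):
    p=capture(n);save(p,n+'4.png')
go(.545,-.0503,.081,184.4)"
```

```text
t 8.5 pos [ 0.5444 -0.0509  0.2193] th -175.74 open 0.0607 F [-0.6   0.21  0.21] j [ 37.8  37.8 -57.7  99.7  35.8  62.6  62.6]
R33 [ 0.0048 -0.0013 -1.    ] delta [ -0.    0.8 138.3] turn -0.0025
```

View pics/side4.png

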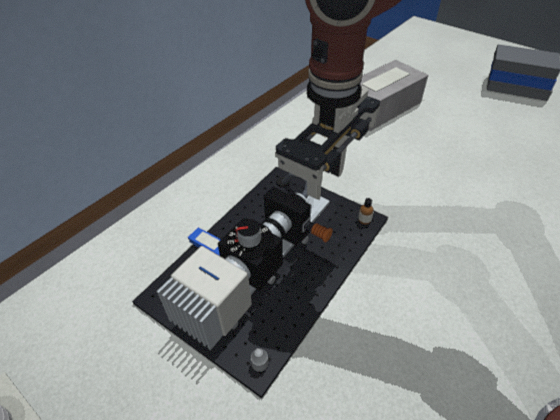

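The gripper stands over the knob at about pixel (322,232). I descend in two calls.

>>> servo_tool(
  plan=[
    {"fingers": 0.65, "delta_pos": [0, 0.8, 10], "turn": 0},
    {"fingers": 0.65, "delta_pos": [0, 0.8, 25], "turn": 0},
    {"fingers": 0.65, "delta_pos": [0, 0.8, 42], "turn": 0},
    {"fingers": 0.65, "delta_pos": [0, 0.8, 58], "turn": 0},
    {"fingers": 0.65, "delta_pos": [0, 0.8, 70], "turn": 0},
    {"fingers": 0.65, "delta_pos": [0, 0.8, 80], "turn": 0},
    {"fingers": 0.65, "delta_pos": [0, 0.8, 85], "turn": 0},
    {"fingers": 0.65, "delta_pos": [0, 0.8, 85], "turn": 0},
  ],
)

```text
time: 9.3
ee_pos: [0.5445, -0.0502, 0.1336]
tool_rot: [[-0.997, -0.074, 0.004], [-0.074, 0.997, -0.001], [-0.004, -0.002, -1.0]]
force: [0.6, -0.2, 0.5]
opening: 0.0604
```

```bash
python3 -c "
from h import *
p=capture('side');save(p,'side5.png')
cv2.imwrite('pics/side5z.png',cv2.resize(cv2.cvtColor(p['image'],cv2.COLOR_RGB2BGR)[160:280,240:400],None,fx=5,fy=5,interpolation=cv2.INTER_CUBIC))
go(.545,-.0503,.081,184.4)"
```

```text
t 9.35 pos [ 0.5449 -0.0502  0.1343] th -175.74 open 0.0605 F [-0.29  0.5   0.35] j [ 34.6  43.3 -52.5 105.1  42.7  53.5  56.7]
R33 [ 0.005  -0.0012 -1.    ] delta [ 0.1 -0.1 53.3] turn -0.0025
```

View pics/side5z.png

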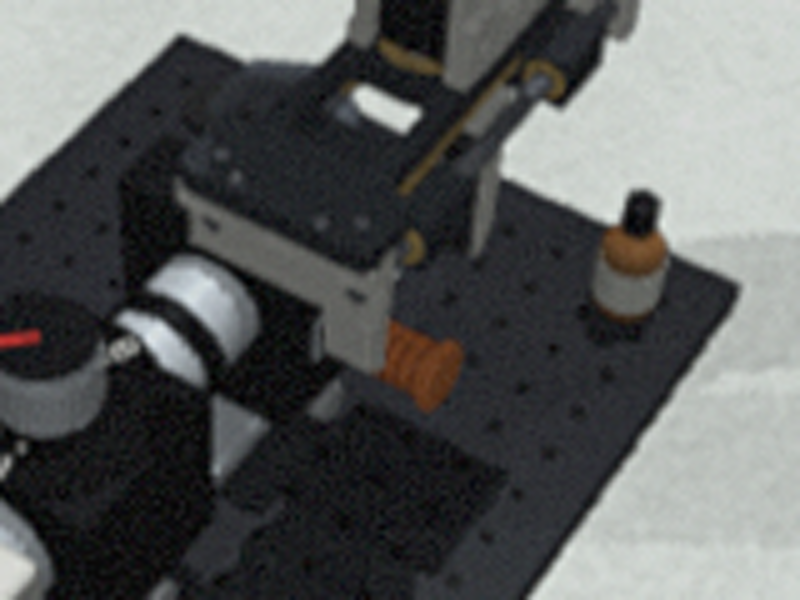

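The fingers straddle the knob with clear space on both sides, and the oil bottle is well away.

>>> servo_tool(
  plan=[
    {"fingers": 0.65, "delta_pos": [0, 0, 8], "turn": 0},
    {"fingers": 0.65, "delta_pos": [0, 0, 18], "turn": 0},
    {"fingers": 0.65, "delta_pos": [0, 0, 30], "turn": 0},
    {"fingers": 0.65, "delta_pos": [0, 0, 40], "turn": 0},
    {"fingers": 0.65, "delta_pos": [0, 0, 47], "turn": 0},
    {"fingers": 0.65, "delta_pos": [0, 0, 51], "turn": 0},
    {"fingers": 0.65, "delta_pos": [0, 0, 53], "turn": 0},
    {"fingers": 0.65, "delta_pos": [0, 0, 53], "turn": 0},
  ],
)

```text
time: 10.15
ee_pos: [0.5451, -0.0501, 0.0812]
tool_rot: [[-0.997, -0.074, 0.005], [-0.074, 0.997, -0.001], [-0.005, -0.001, -1.0]]
force: [-0.2, 0.6, 0.3]
opening: 0.0603
```

>>> servo_tool(
  plan=[
    {"fingers": 0.5, "delta_pos": [0, 0, 0], "turn": 0},
    {"fingers": 0.4, "delta_pos": [0, 0, 0], "turn": 0},
    {"fingers": 0.3, "delta_pos": [0, 0, 0], "turn": 0},
    {"fingers": 0.2, "delta_pos": [0, 0, 0], "turn": 0},
    {"fingers": 0.1, "delta_pos": [0, 0, 0], "turn": 0},
    {"fingers": 0.1, "delta_pos": [0, 0, 0], "turn": 0},
    {"fingers": 0.1, "delta_pos": [0, 0, 0], "turn": 0},
    {"fingers": 0.1, "delta_pos": [0, 0, 0], "turn": 0},
  ],
  squeeze=35,
)

```text
time: 10.95
ee_pos: [0.5452, -0.0503, 0.0812]
tool_rot: [[-0.997, -0.074, 0.005], [-0.074, 0.997, -0.001], [-0.005, -0.002, -1.0]]
force: [-1.4, -0.3, 1.3]
opening: 0.021
```

```bash
python3 -c "
from h import *
p=capture('side');save(p,'side6.png')
cv2.imwrite('pics/side6z.png',cv2.resize(cv2.cvtColor(p['image'],cv2.COLOR_RGB2BGR)[160:280,240:400],None,fx=5,fy=5,interpolation=cv2.INTER_CUBIC))
s=bot.state()['ee_pos']; go(s[0]-.024*.997,s[1]-.024*.077,s[2],184.4)"
```

```text
t 11.0 pos [ 0.5451 -0.0503  0.0812] th -175.74 open 0.021 F [ 0.15 -0.76  0.44] j [ 32.3  47.1 -48.7 107.4  47.7  48.2  52.7]
R33 [ 0.0049 -0.0013 -1.    ] delta [24.  -0.1 -0.1] turn -0.0025
```

View pics/side6z.png

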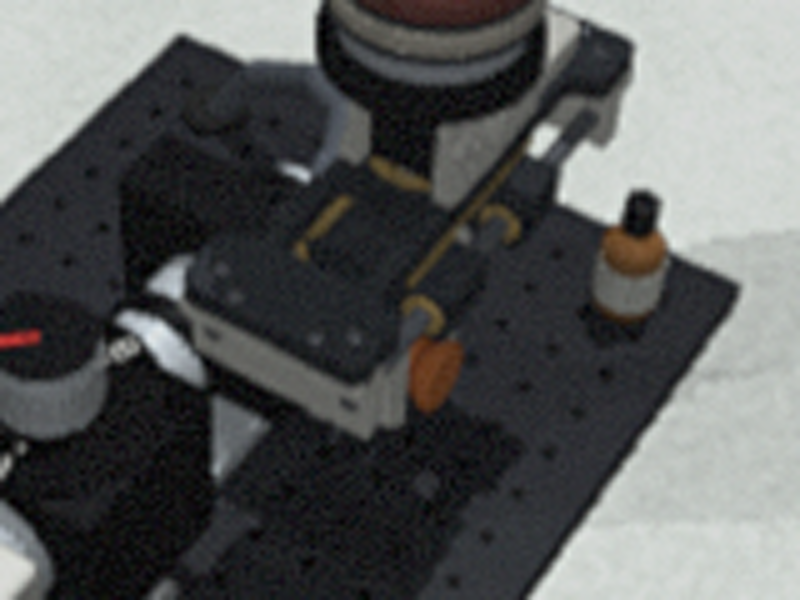

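The knob is held (opening 21 mm on the 22 mm barrel). I pull 24 mm.

>>> servo_tool(
  plan=[
    {"fingers": 0.1, "delta_pos": [2, 0, 0], "turn": 0},
    {"fingers": 0.1, "delta_pos": [5, 0, 0], "turn": 0},
    {"fingers": 0.1, "delta_pos": [9, 0, 0], "turn": 0},
    {"fingers": 0.1, "delta_pos": [13, 0, 0], "turn": 0},
    {"fingers": 0.1, "delta_pos": [17, 0, 0], "turn": 0},
    {"fingers": 0.1, "delta_pos": [20, 0, 0], "turn": 0},
    {"fingers": 0.1, "delta_pos": [23, 0, 0], "turn": 0},
    {"fingers": 0.1, "delta_pos": [24.5, 0, 0], "turn": 0},
  ],
)

```text
time: 11.8
ee_pos: [0.5244, -0.0519, 0.0813]
tool_rot: [[-0.997, -0.074, 0.013], [-0.074, 0.997, 0.001], [-0.013, 0.0, -1.0]]
force: [8.9, 0.5, -6.9]
opening: 0.0212
```

```bash
cat > ck.py <<'E'
from h import *
import sys
k=sys.argv[1]
for n in('side','top'):
    p=capture(n);save(p,n+k+'.png')
    r0,c0=(160,240) if n=='side' else (170,240)
    cv2.imwrite(f'pics/{n}{k}z.png',cv2.resize(cv2.cvtColor(p['image'],cv2.COLOR_RGB2BGR)[r0:r0+120,c0:c0+160],None,fx=5,fy=5,interpolation=cv2.INTER_CUBIC))
    for q in('white_line','shutter_knob'):
        for d in spot_in(q,p)[:2]: print(n,q,d,w(p,*d['point']))
u=np.array([.997,.077]); s=bot.state(); print("pulled mm",-(s['ee_pos'][:2]-[.5451,-.0503])@u*1000)
go(.5451-.024*.997,-.0503-.024*.077,.0812,184.4)
E
python3 ck.py 7
```

```text
side shutter_knob {'point': [283.3, 256.1], 'confidence': 0.35} [0.57128615 0.1069258  0.06048589]
top white_line {'point': [236.1, 310.7], 'confidence': 0.54} [ 0.5763881  -0.04161277  0.09176792]
pulled mm 20.801167157507557
t 12.1 pos [ 0.5244 -0.0519  0.0813] th -175.75 open 0.0212 F [ 7.72 -0.29 -6.34] j [ 33.3  45.6 -48.6 111.   48.6  45.6  51.2]
R33 [ 1.260e-02  9.000e-04 -9.999e-01] delta [ 3.2 -0.   0.1] turn -0.0026
```

View pics/side7z.png

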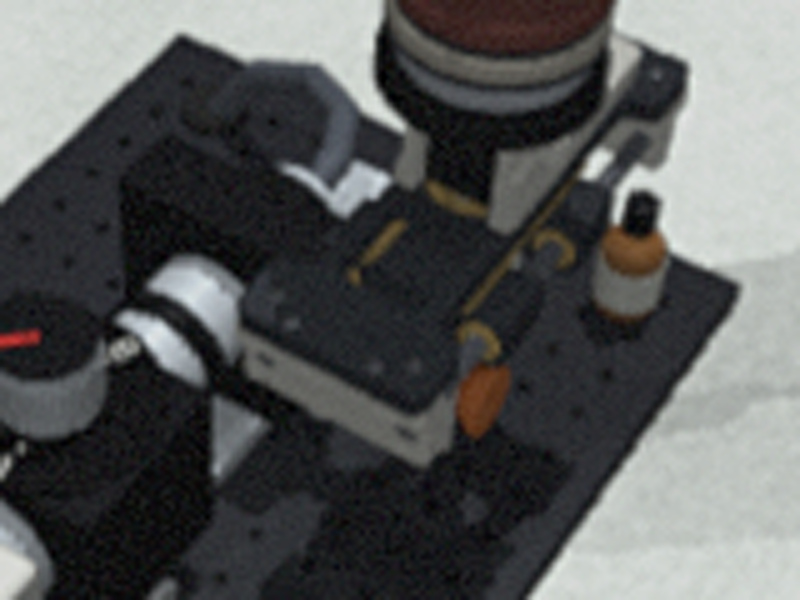

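View pics/top7z.png

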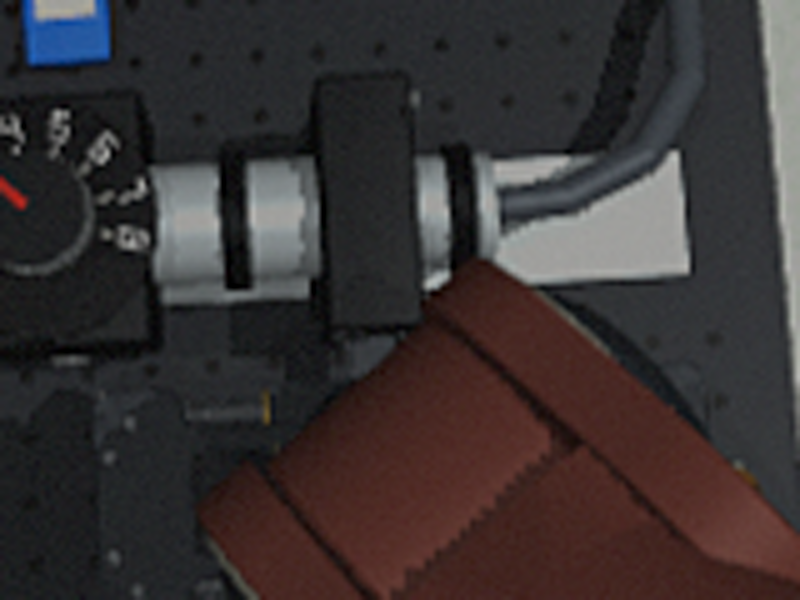

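The dial still reads 3. Arm compliance left the pull at 20.8 mm, and the 8 N on the tool matches the spring there, so I pull a little more.

>>> servo_tool(
  plan=[
    {"fingers": 0.1, "delta_pos": [4, 0, 0], "turn": 0},
    {"fingers": 0.1, "delta_pos": [5, 0, 0], "turn": 0},
    {"fingers": 0.1, "delta_pos": [6, 0, 0], "turn": 0},
    {"fingers": 0.1, "delta_pos": [7, 0, 0], "turn": 0},
    {"fingers": 0.1, "delta_pos": [7, 0, 0], "turn": 0},
    {"fingers": 0.1, "delta_pos": [7, 0, 0], "turn": 0},
    {"fingers": 0.1, "delta_pos": [7, 0, 0], "turn": 0},
    {"fingers": 0.1, "delta_pos": [7, 0, 0], "turn": 0},
  ],
)

```text
time: 12.9
ee_pos: [0.5212, -0.0521, 0.0813]
tool_rot: [[-0.997, -0.074, 0.02], [-0.074, 0.997, 0.004], [-0.021, 0.002, -1.0]]
force: [8.3, 0.3, -8.0]
opening: 0.0211
```

```bash
python3 ck.py 8
```

```text
side shutter_knob {'point': [239.9, 336.4], 'confidence': 0.43} [ 0.50658265 -0.04354271  0.08643816]
top white_line {'point': [206.1, 262.4], 'confidence': 0.44} [0.62561917 0.04428155 0.11696238]
pulled mm 23.93877612218327
t 13.2 pos [ 0.5212 -0.0521  0.0813] th -175.77 open 0.0208 F [ 8.53  0.54 -7.83] j [ 33.6  45.3 -48.5 111.8  49.   44.7  50.7]
R33 [ 0.0204  0.0036 -0.9998] delta [ 0.1 -0.   0.1] turn -0.0029
```

View pics/top8z.png

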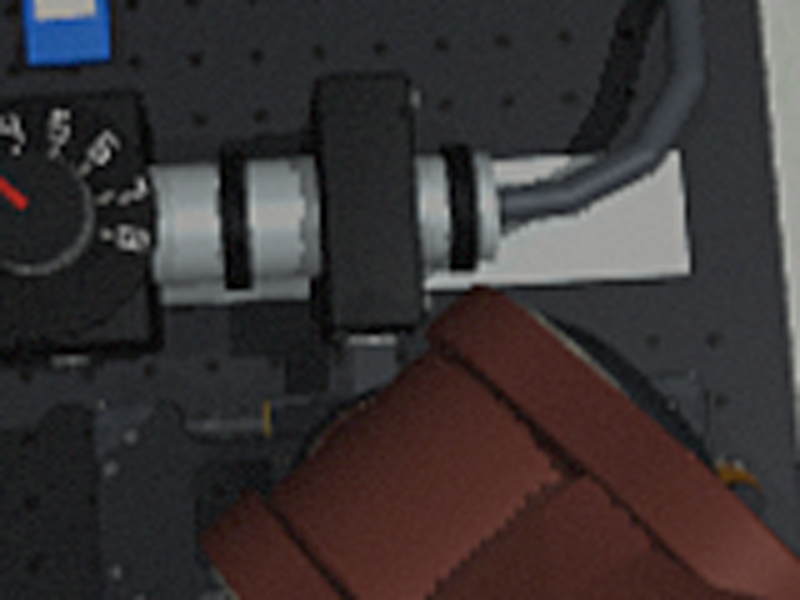

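View pics/side8z.png

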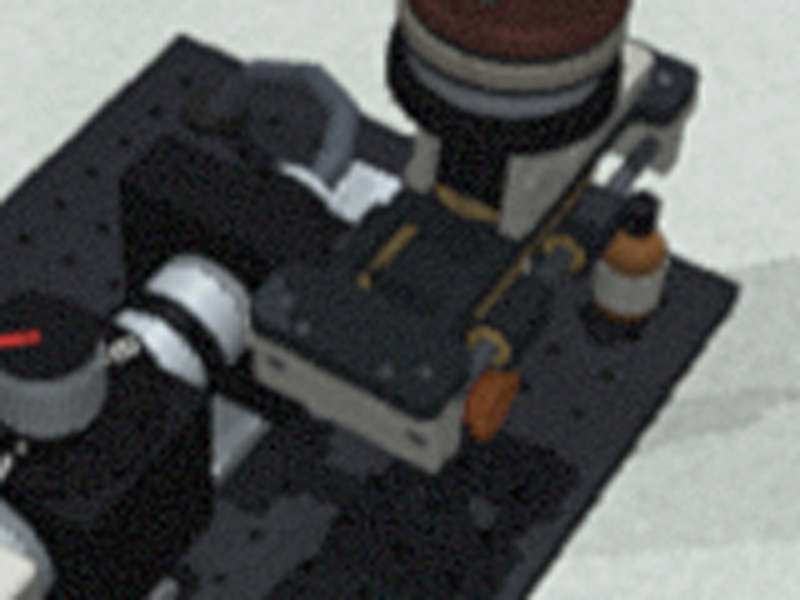

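A thin white strip shows right at the housing face (about pixel (314,238)), with no red. The pull reads 23.9 mm and the 8.5 N matches the spring's force at the line. I let the hold run while watching for creep, then hand in.

Run:
```python
from h import *
for i in range(8):
    p=capture('top')
    s=bot.state()
    if i%2: print(round(s['time'],2),np.round(s['ee_pos'],4),np.round(s['force'],1),round(s['opening'],4))
im=p['image'];print(im[232:244,312:318].astype(int).sum(-1)//3)
bot.hand_in()
```

```text
13.3 [ 0.5212 -0.0521  0.0813] [ 8.5  0.6 -7.9] 0.0212
13.4 [ 0.5212 -0.0521  0.0813] [ 8.3  0.4 -7.5] 0.0211
13.5 [ 0.5212 -0.0521  0.0814] [ 8.1  0.6 -8.8] 0.0213
13.6 [ 0.5212 -0.0521  0.0813] [ 8.2  1.4 -9. ] 0.0213
[[ 39  37  41  40  39  38]
 [ 38  40  40  40  42  46]
 [ 37  35  33  37  32  36]
 [ 18  18   8  11   9   5]
 [ 17  12   4   1  24  31]
 [ 84  92 117 111  92  98]
 [ 89  98 122 113  93  96]
 [ 53  51  52  50  52  56]
 [ 55  58  56  55  58  57]
 [ 58  59  57  58  59  61]
 [ 57  62  55  58  58  61]
 [ 59  56  57  60  57  59]]
the job is handed in; nothing more can be done
```

I turned the light-level sleeve from 7 to 3 while the shutter was shut and released it. I then pulled the shutter knob out to the white line and handed the job in at 13.6 s, still gripping it. The hand-in gives no verdict, so these are my own last checks:

- **Sleeve:** after release, the pointer measured 49.5° against 49.4° expected for 3. It still read 3 in the pictures taken during the pull.
- **Shutter:** the slide was about 23.9 mm out by tool travel. The roughly 8.3 N pull on the tool fits the spring at the line. A thin white strip showed right at the housing's face, with no red. The tool did not move over the last 0.7 s.
- **Bystanders:** the arm stayed clear of the objective, the oil bottle and the slide case. I did not measure their positions at the end.
- **Disagreements:** the first pull stopped at 20.8 mm because the arm gave a little under the spring, so a second short pull was needed. The tool ended tilted by about 1°, with roughly 8 N of downward force on it while holding. The network's `white_line` find was wrong in the last picture, so I judged the line by eye and by pixel brightness.

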